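Seat the long block on the hidden stop of the bench gauge

TASK

On the inspection bench, take the long milled block (the longest of the three loose metal blocks), set it flat between the low rails of the grey stop gauge, and push it lengthwise under the hood until you feel it meet the spring stop hidden there and press that in by about a centimetre. Be gentle: do not ram the stop to the end of its travel. Leave the block lying there, pressed against the stop.

Things in the scene. Friction and masses are not known exactly. Their poses are not given: they have to be found in the camera images.
- block_mid (a point): Centre of the long block: milled aluminium, 100 mm long (x), 32 wide (y), 40 high (z), about 0.35 kg, lying on the table, its underside 20 mm below this point, two small dark holes on top. The other two loose blocks are not wanted: a short one (55 x 32 x 40 mm) and a flat square one (60 x 60 x 25 mm).
- gauge_mouth (a point): Stop gauge, grey, fixed, 320 x 100 mm. Point on its flat bed (24 mm above table), on the centre line at the hood's mouth; x points into the hood (push that way), z up. Open bed: x -165 to 0 mm. Along each side a rail 6 mm high, 10 wide, inner faces at y = +-24 mm (block has 8 mm play a side), running on into the hood. Fingers straddling the block must stay over 6 mm above the bed.
- hood_top (a point): Centre of the hood's flat top, 75 mm past the mouth, 56 mm above the bed. The hood covers x 0 to 150 mm from the mouth, is 82 mm wide (inside 54 wide, 48 high), open towards the mouth; a dial on top at x 125 mm reaches 94 mm above the bed. Inside, unseen, a 30 mm disc faces the mouth: the spring stop, at x 25 to 55 mm, different each time. A seated block's tail sticks out 22 to 73 mm.
- plunger (a joint): How far the spring stop is pushed in, in m: 0 untouched, 0.025 at the end of its travel. It takes about 2.5 N to start it and 0.3 N more per mm (10 N at the end); sliding the block along the bed takes some 2 N more. With a moving arm the felt force jumps to 6 to 10 N on meeting it and 10 to 15 N when well pressed in. Its guide is stiff: it pushes the released block back little or not at all.
Not all that is in view belongs to the job. What is shaped like the part that bears block_mid but green is not meant.

How it is judged:
By the outcome, as a careful person would: the job done as asked, in the order asked, and still so for the second after the job is handed in, with the robot touching nothing.
It also fails if it takes over 58 s, if anything falls off the work surface, if the arm or the gripper's body presses on something with over 40 N, if the wrist force passes 120 N, or if a joint passes its speed limit or range.

ROBOT

A 6-joint arm with a two-finger parallel gripper is mounted at the origin on the work surface. World frame = base frame: x ahead of the robot, y to its left, z up, the work surface at z = 0. Lengths are in m, angles in degrees, forces in N, time in s.
With the tool pointing down it reaches from about 0.425 to 0.95 m from the base axis. Payload 14.7 kg.
Tool frame: the origin (TCP) lies midway between the tips of the shut fingers; the grasp point (between the pads) lies 19 mm behind it (env.tcp_to_grasp is the distance from the TCP to the grasp point, in m); z points along the fingers, y is the line along which they close (so a half turn about z gives the same grasp; the last joint's range is limited). The gripper opens to 85 mm and grips with 20 to 120 N. Pads are 22 mm wide; open, the fingers measure 114 mm over their backs; the gripper's body (76 mm by 85 mm) begins 54 mm behind the grasp point. The pads swing forward as they close: fully open they stand 13 mm farther back than shut.
Start: joints at [71.184, 27.513, 91.461, -0, 61.026, -2.67], TCP at [0.181, 0.624, 0.231] pointing down, gripper open.
Joint ranges: [-157.49, 157.49], [-46.99, 117.5], [13.45, 153.17], [-89.5, 269.5], [5.16, 153.95], [-167.48, 167.48]. Speed limits (degrees/s): [108.29, 108.29, 136.94, 172.46, 172.46, 172.46].

INTERFACE

Orientations are given as [roll, pitch, yaw] about the fixed x, y, z axes, in that order (R = Rz(yaw) Ry(pitch) Rx(roll)).
In Python, from workcell import get_state, imaging, job, env gives the robot as it stands.
- The arm moves only by the tool apply_moves, never from a script. Its argument "deltas" is a list of rows, each an object with "dp": the shift along the tool's x, y, z in m, a list of three; "twist": the turn, a rotation vector about the tool's x, y, z in rad, a list of three. In form: [{"dp": [dx, dy, dz], "twist": [ax, ay, az]}, ...]. A call has 1 to 8 rows; each row is the pose to reach, as a shift and turn from the pose commanded when the call began, along the tool's axes at that moment; what a row does not reach only later rows make up. A row lasts 1/10 s, in which the tool goes at most 50 mm and 8.59 degrees, less where a joint would pass 70% of its speed; a pose out of reach is approached as far as the arm can. A call with a gripper value outside its range is refused whole. "grip" is the gripper command: -1 is shut, 1 is fully open, values between are in proportion, set as the call begins (left out, the last holds). The fingers move at their own pace and stop on an object; "squeeze" is the grip in N (left out, the last holds). Time passes only in rows, so rows that repeat a pose let the fingers close. It gives the time, the measured TCP pose, the force, the opening and the grip force at its end, in the units of the state.
- get_state(): the state, without advancing time (a new reading comes with each control period).
- imaging.camera(name): name is "scene" or "top" or "wrist"; returns a dict with "frame" (400x640x3 uint8, red, green, blue), "intrinsics" (3x3 intrinsics, pixels), "origin" and "attitude" of the camera in the world; the wrist camera has in their place "hand_eye" (4x4, takes a point from camera to tool coordinates, whose origin is the TCP and whose axes are the flange's). Camera axes: x right, y down, z forward; pixel columns grow to the right and rows downward; lengths in m; the calibration is good to about 2 mm. The wrist camera is an equidistant fisheye: a pixel r from the principal point sees the ray r / f radians off the axis. A picture is of the moment at which its call begins: read the wrist's pose just before it. There is no depth.
- job.close_job(): hands the job in; it is judged then, once.
The state is a dict: "time": time; "joint_pos": joint angles; "qvel": joint speeds; "joint_torque": joint torques, N m; "ee_pos": TCP position; "tool_rot": TCP orientation; "ft_force": force on the tool from outside, world axes, zero at the start; "moment": the same for the moment, N m; "grip_width": finger opening in m; "finger_force": force on a finger pad.
Only numpy, scipy, OpenCV 4.12 (cv2) and the standard library are available. Lean on these libraries where they do the work, as an engineer would, in place of code of your own. Each camera call takes 0.05 s, during which the arm holds its last target. There are 200 camera calls.

## Working session

There is one attempt and no reset: what is moved stays moved. The work goes in short steps, Python scripts to look and compute and a tool call to move; the robot and the scene stay as the last step left them, time stands still between calls to the robot, and variables do not carry over. Pictures are saved under pics/ and viewed, at most 10 in all, crops included, and the job is handed in when it is done.

Besides the shell and the picture viewer there is one more tool, called after "Emit:" by a JSON object that holds its "method" and its "body", one argument or row to a line. apply_moves: Moves the arm, as the interface text tells. Its arguments: {"type":"object","properties":{"deltas":{"type":"array"},"grip":{"type":"number"},"squeeze":{"type":"number"}},"required":["deltas"]}

```bash
mkdir -p pics; ls; python3 - <<'E'
from workcell import get_state, imaging, job, env
import cv2,numpy as np
s=get_state();print(s)
for n in ["scene","top"]:
    c=imaging.camera(n);cv2.imwrite(f"pics/{n}0.png",c["frame"][:,:,::-1])
    print(n,c["intrinsics"],c["origin"],c["attitude"])
    np.savez(n+"0.npz",**{k:np.array(v) for k,v in c.items()})
E
```

```text
pics
{'time': 0.0, 'joint_pos': array([ 7.11848750e+01,  2.75497832e+01,  9.14923678e+01,  2.79098116e-03,
        6.10256044e+01, -2.67206652e+00]), 'qvel': array([ 0.09587183, -0.06205849,  0.05989667, -0.05565117,  0.0230344 ,
       -0.03754984]), 'joint_torque': array([ 3.80181475e-03, -9.50654411e+01, -4.30190670e+01,  7.37475762e-05,
        1.17279572e-02, -4.59064927e-05]), 'ee_pos': array([0.18058405, 0.62400156, 0.23068219]), 'tool_rot': array([-1.79932432e+02, -5.59611719e-03,  1.63855585e+02]), 'ft_force': array([ 0.28402328, -0.41449636, -0.76604071]), 'moment': array([ 0.02885239,  0.02021225, -0.00398315]), 'finger_force': 0.0, 'grip_width': 0.08552731302661548}
scene [[478.38199082   0.         319.74240315]
 [  0.         478.38199082 198.36637851]
 [  0.           0.           1.        ]] [ 1.33995485 -0.19194648  0.8440232 ] [-133.27779177   -0.52601941   68.33902521]
top [[519.77161434   0.         312.49435858]
 [  0.         519.77161434 200.12582634]
 [  0.           0.           1.        ]] [0.44853806 0.10835038 1.03394599] [-171.91240912   -0.65457502  -91.35710378]
```

View pics/top0.png

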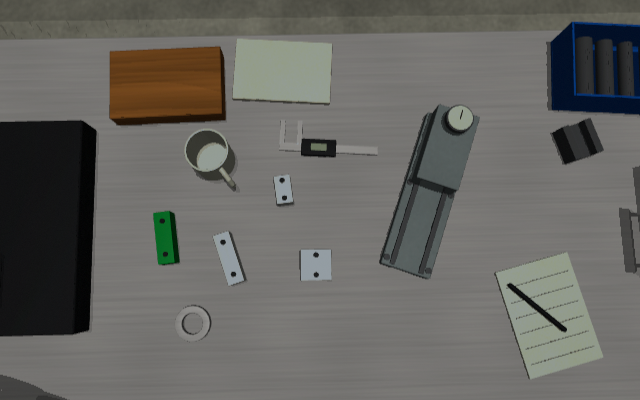

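View pics/scene0.png

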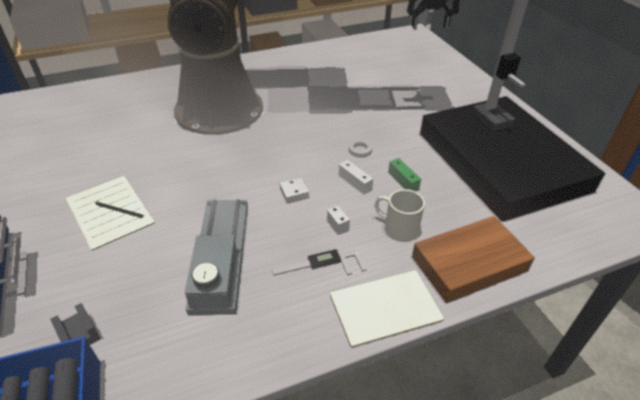

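The top view shows the long block at about (229,259), the green decoy at (165,238), and the gauge from its open end (405,270) to the dial (460,118). Its hood mouth is near (440,188).

```bash
cat > h.py <<'E'
import numpy as np,cv2
from scipy.spatial.transform import Rotation as R
def rays(c,px):
    px=np.atleast_2d(np.float64(px))
    d=cv2.undistortPoints(px.reshape(-1,1,2),np.float64(c["intrinsics"]),None).reshape(-1,2)
    d=np.c_[d,np.ones(len(d))]
    return np.array(c["origin"]),R.from_euler('xyz',c["attitude"],degrees=True).apply(d)
def plane(c,px,z):
    o,d=rays(c,px);return o+d*((z-o[2])/d[:,2])[:,None]
def proj(c,P):
    p=R.from_euler('xyz',c["attitude"],degrees=True).inv().apply(np.atleast_2d(P)-c["origin"])
    p=p@np.array(c["intrinsics"]).T;return p[:,:2]/p[:,2:]
E
python3 - <<'E'
import cv2,numpy as np
from h import *
c=np.load("top0.npz");f=c["frame"]
g=f[215:300,200:260].min(2);print(g.max())
m=(g>150).astype(np.uint8);m=cv2.morphologyEx(m,cv2.MORPH_CLOSE,np.ones((9,9)))
cs,_=cv2.findContours(m,0,2);k=max(cs,key=cv2.contourArea);r=cv2.minAreaRect(k);b=cv2.boxPoints(r)+[200,215]
print(cv2.contourArea(k),b);print(plane(c,b,.04),plane(c,b.mean(0),.04))
# holes as check
P=plane(c,[[222,241],[234,274]],.04);print(P,np.degrees(np.arctan2(*(P[1]-P[0])[1::-1])))
a=cv2.resize(f[220:300,190:270],None,fx=5,fy=5,interpolation=2)[:,:,::-1]
d=cv2.resize(f[95:285,375:485],None,fx=3,fy=3,interpolation=2)[:,:,::-1]
d=np.clip(d*1.5,0,255)
o=np.zeros((570,740,3),np.uint8);o[:400,:400]=a;o[:570,405:735]=d;cv2.imwrite("pics/crop1.png",o)
E
```

```text
148Traceback (most recent call last):
  File "<stdin>", line 6, in <module>
ValueError: max() iterable argument is empty
```

```bash
python3 - <<'E'
import cv2,numpy as np
from h import *
c=np.load("top0.npz");f=c["frame"]
g=f[215:300,200:260].min(2)
t,m=cv2.threshold(g,0,1,cv2.THRESH_OTSU);print(np.percentile(g,[5,20,50,80,95]))
t,m=cv2.threshold(g,(np.median(g)+np.percentile(g,97))/2,1,0);m=cv2.morphologyEx(m,cv2.MORPH_CLOSE,np.ones((7,7)))
cs,_=cv2.findContours(m,0,2);k=max(cs,key=cv2.contourArea);r=cv2.minAreaRect(k);b=cv2.boxPoints(r)+[200,215]
print(cv2.contourArea(k),b);print(plane(c,b,.04),plane(c,b.mean(0),.04))
P=plane(c,[[222,241],[234,274]],.04);print(P,np.degrees(np.arctan2(*(P[1]-P[0])[1::-1])))
a=cv2.resize(f[220:300,190:270],None,fx=5,fy=5,interpolation=2)[:,:,::-1]
d=cv2.resize(f[95:285,375:485],None,fx=3,fy=3,interpolation=2)[:,:,::-1]
d=np.clip(d*1.7,0,255)
o=np.zeros((570,740,3),np.uint8);o[:400,:400]=a;o[:570,405:735]=d;cv2.imwrite("pics/crop1.png",o)
E
```

```text
[104. 114. 116. 119. 148.]
762.5 [[212.37794781 236.07162857]
 [227.77568436 231.10461807]
 [243.44015121 279.66447449]
 [228.04241562 284.63148499]]
[[0.52441791 0.28634324 0.04      ]
 [0.53324774 0.25700771 0.04      ]
 [0.44074597 0.22757257 0.04      ]
 [0.43218091 0.2565869  0.04      ]] [[0.48235115 0.2567958  0.04      ]]
[[0.51459845 0.26801141 0.04      ]
 [0.45175594 0.245332   0.04      ]] -160.15585044147053
```

View pics/crop1.png

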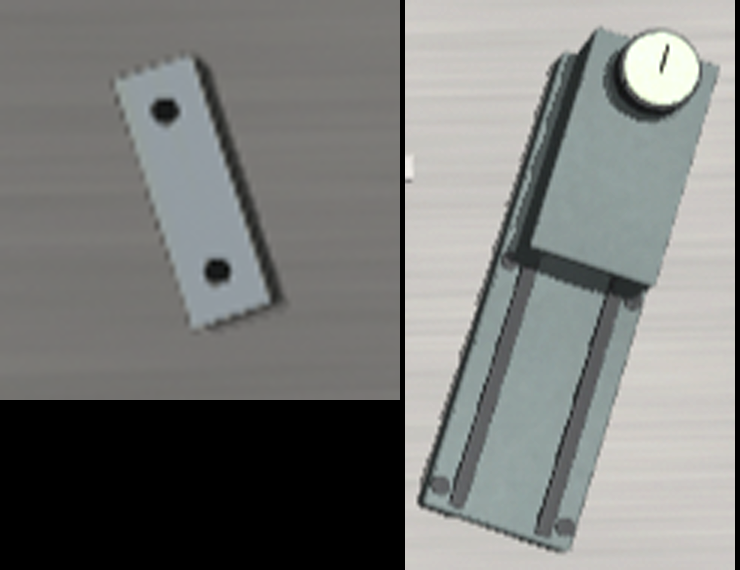

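Crop: the block's top face is sharp and well bounded, with two dark holes. Hood top corners are at crop (530,245), (653,287), (598,28) and (718,68), the bed's front corners at (420,503) and (570,550), and the rails' ends near (458,505) and (544,533).

```bash
python3 - <<'E'
from h import *
c=np.load("top0.npz")
def u(p): p=np.float64(p);return np.c_[(p[:,0]-405)/3+375-.33,p[:,1]/3+95-.33]
def ang(d): return np.degrees(np.arctan2(d[1],d[0]))
H=plane(c,u([(530,245),(653,287),(718,68),(598,28)]),.080);print(H)
print("hood dims",np.linalg.norm(H-np.roll(H,-1,0),axis=1),"ang",ang(H[2]-H[1]),ang(H[3]-H[0]),ang(H[0]-H[1])-90)
mouth=(H[0]+H[1])/2;print("mouth",mouth,"hood mid",H.mean(0))
B=plane(c,u([(420,503),(570,550)]),.024);print("bed",B,np.linalg.norm(B[0]-B[1]),B.mean(0),ang(B[0]-B[1])-90)
a=np.radians(ang(H[2]+H[3]-H[0]-H[1]));x=np.array([np.cos(a),np.sin(a)])
print("mouth from bed",B.mean(0)[:2]+.165*x,"from hood",H.mean(0)[:2]-.075*x, np.degrees(a))
r=plane(c,u([(457,505),(526,270),(544,533),(611,290)]),.03);print(r,ang(r[1]-r[0]),ang(r[3]-r[2]),(r[0]+r[2])/2,(r[1]+r[3])/2)
# scene check
s=np.load("scene0.npz");print(proj(s,np.r_[H,B,[[.4823,.2568,.04]]]))
f=s["frame"];i=cv2.resize(f[140:320,170:390],None,fx=3.6,fy=3.3,interpolation=2)[:,:,::-1].copy()
i=np.clip(i*1.3,0,255).astype(np.uint8)
for p in proj(s,np.r_[H,B,[[.4823,.2568,.04]]]): cv2.circle(i,(int((p[0]-170)*3.6),int((p[1]-140)*3.3)),3,(0,0,255),1)
cv2.imwrite("pics/crop2.png",i)
E
```

```text
[[ 0.6244501  -0.10100776  0.08      ]
 [ 0.596281   -0.17625613  0.08      ]
 [ 0.73598229 -0.22650542  0.08      ]
 [ 0.76380689 -0.15166214  0.08      ]]
hood dims [0.08034809 0.1484636  0.07984813 0.14827737] ang -19.78319805024579 -19.975548604680867 -20.523301024560993
mouth [ 0.61036555 -0.13863194  0.08      ] hood mid [ 0.68013007 -0.16385786  0.08      ]
bed [[ 0.46747328 -0.0335164   0.024     ]
 [ 0.43525542 -0.12871672  0.024     ]] 0.10050418909275069 [ 0.45136435 -0.08111656  0.024     ] -18.696932882659752
mouth from bed [ 0.60653216 -0.13722317] from hood [ 0.60959925 -0.13835486] -19.87931297135818
[[ 0.46553339 -0.05634748  0.03      ]
 [ 0.61710388 -0.10849426  0.03      ]
 [ 0.44646721 -0.11124476  0.03      ]
 [ 0.60264231 -0.16350382  0.03      ]] -18.985424335836587 -18.501187250083074 [ 0.4560003  -0.08379612  0.03      ] [ 0.60987309 -0.13599904  0.03      ]
[[233.17914738 233.68725768]
 [195.71275415 234.00313357]
 [183.70221962 291.00323905]
 [225.32471525 290.47303967]
 [246.69060314 198.30408519]
 [206.05662093 199.46684362]
 [355.29546867 170.11521876]]
```

View pics/crop2.png

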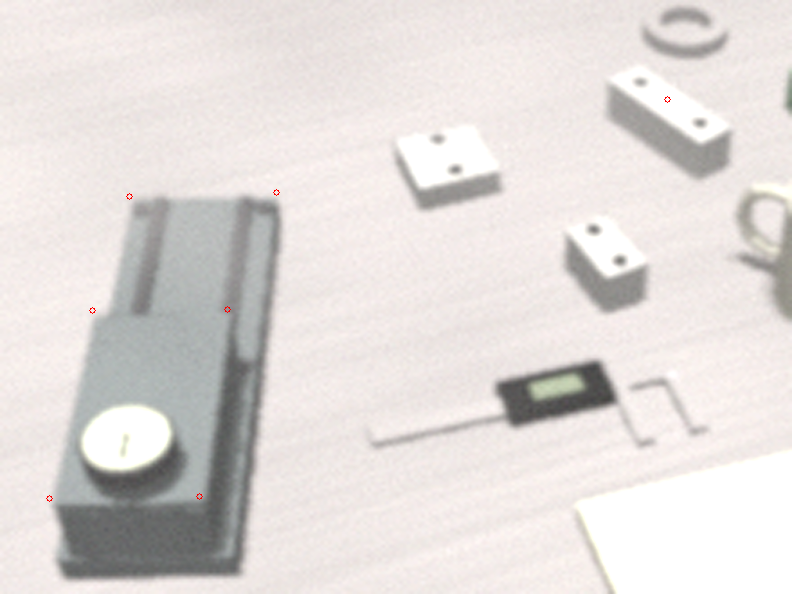

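The scene view agrees to within a few mm: the projected block centre falls mid-face, and the gauge points sit 1–2 px up and left. I'll hover over the grasp point, 35 mm towards the block's tail.

```bash
cat >> h.py <<'E'
def delta(p,yaw):
    from workcell import get_state
    s=get_state();A=R.from_euler('xyz',s["tool_rot"],degrees=True);B=R.from_euler('xyz',[180,0,yaw],degrees=True)
    print("t",s["time"],"dp",A.inv().apply(np.array(p)-s["ee_pos"]).round(4),"twist",(A.inv()*B).as_rotvec().round(4),"F",s["ft_force"].round(2),"ee",s["ee_pos"].round(4),s["tool_rot"].round(2))
E
python3 - <<'E'
from h import *
delta([.4489,.2462,.13],197.6)
E
```

```text
t 0.1 dp [-0.3628 -0.2882  0.101 ] twist [-1.00e-03 -4.00e-04 -5.89e-01] F [-0.85  0.17  0.57] ee [0.1806 0.624  0.2307] [-179.94   -0.    163.85]
```

```bash
python3 - <<'E'
from h import *
s=np.load("scene0.npz");t=np.load("top0.npz")
print(plane(s,[(495,118),(510,70)],.06))
print(plane(t,[(95,122),(88,333),(2,335),(2,285)],.06))
E
```

```text
[[0.43452567 0.72746187 0.06      ]
 [0.21327269 0.95292395 0.06      ]]
[[0.74770279 0.50885753 0.06      ]
 [0.35176791 0.50770688 0.06      ]
 [0.35209906 0.66274292 0.06      ]
 [0.44175561 0.66809315 0.06      ]]
```

Emit:
{"method": "apply_moves", "body": {
  "deltas": [
    {"dp":[-0.045,-0.036,0],"twist":[0,0,-0.07]},
    {"dp":[-0.09,-0.072,0],"twist":[0,0,-0.14]},
    {"dp":[-0.13,-0.103,0],"twist":[0,0,-0.22]},
    {"dp":[-0.17,-0.135,0],"twist":[0,0,-0.29]},
    {"dp":[-0.21,-0.167,0],"twist":[0,0,-0.36]},
    {"dp":[-0.25,-0.2,0],"twist":[0,0,-0.43]},
    {"dp":[-0.29,-0.23,0.02],"twist":[0,0,-0.5]},
    {"dp":[-0.33,-0.262,0.05],"twist":[0,0,-0.56]}
  ],
  "grip": 1
}}

```text
time: 0.9
ee_pos: [0.4099, 0.3027, 0.1961]
tool_rot: [180.0, 0.2, -163.9]
ft_force: [1.5, 0.2, 0.1]
grip_width: 0.0855
finger_force: 0.0
```

```bash
python3 - <<'E'
from h import *
delta([.4489,.2462,.13],197.6)
E
```

```text
t 0.9 dp [-0.0216 -0.0652  0.0661] twist [ 0.0007  0.0026 -0.0262] F [1.46 0.19 0.1 ] ee [0.4099 0.3027 0.1961] [ 1.7996e+02  1.5000e-01 -1.6390e+02]
```

Emit:
{"method": "apply_moves", "body": {
  "deltas": [
    {"dp":[-0.015,-0.03,0.025],"twist":[0,0,-0.026]},
    {"dp":[-0.02,-0.055,0.055],"twist":[0,0,-0.026]},
    {"dp":[-0.02,-0.055,0.055],"twist":[0,0,-0.026]},
    {"dp":[-0.02,-0.055,0.055],"twist":[0,0,-0.026]}
  ]
}}

```text
time: 1.3
ee_pos: [0.4424, 0.2562, 0.1399]
tool_rot: [-180.0, -0.1, -162.7]
ft_force: [0.6, 0.4, 0.7]
grip_width: 0.0855
finger_force: 0.0
```

```bash
python3 - <<'E'
from h import *
from workcell import get_state, imaging
delta([.4489,.2462,.13],197.6)
s=get_state();c=imaging.camera("wrist");cv2.imwrite("pics/w1.png",c["frame"][:,:,::-1])
print(c["hand_eye"],c["intrinsics"])
np.savez("w1.npz",**{k:np.array(v) for k,v in c.items()},p=s["ee_pos"],r=s["tool_rot"])
E
```

```text
t 1.3 dp [-0.0033 -0.0115  0.0099] twist [-0.0002 -0.0018 -0.0046] F [0.57 0.42 0.72] ee [0.4424 0.2562 0.1399] [-1.7999e+02 -1.0000e-01 -1.6266e+02]
[[ 8.20785111e-04 -9.64194245e-01 -2.65195748e-01  6.70158873e-02]
 [ 9.99999238e-01  5.46798869e-04  1.10697161e-03 -2.66991630e-04]
 [-9.22326919e-04 -2.65196454e-01  9.64193959e-01 -1.43078380e-01]
 [ 0.00000000e+00  0.00000000e+00  0.00000000e+00  1.00000000e+00]] [[309.70691629   0.         315.20104644]
 [  0.         309.70691629 193.87416666]
 [  0.           0.           1.        ]]
```

View pics/w1.png

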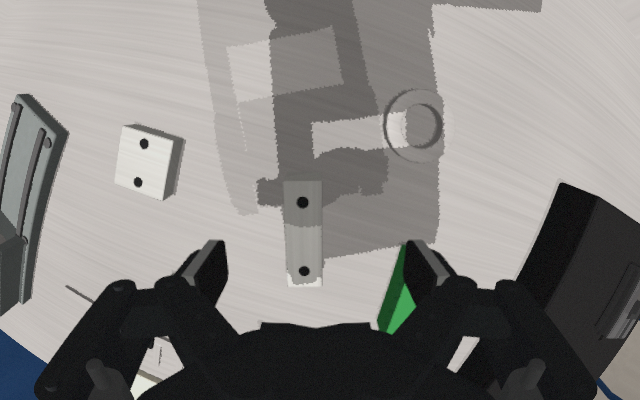

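The wrist view shows the long block between the fingers, its holes at (302,202) and (304,271) and its tail-end corners at (283,181) and (322,181).

```bash
cat >> h.py <<'E'
def wplane(w,px,z):
    K=w["intrinsics"];T=w["hand_eye"];px=np.atleast_2d(np.float64(px))
    v=(px-[K[0,2],K[1,2]])/K[0,0];th=np.linalg.norm(v,axis=1)[:,None]
    d=np.c_[v/th*np.sin(th),np.cos(th)]
    A=R.from_euler('xyz',w["r"],degrees=True)
    d=A.apply(d@T[:3,:3].T);o=A.apply(T[:3,3])+w["p"]
    return o+d*((z-o[2])/d[:,2])[:,None]
E
python3 - <<'E'
from h import *
w=np.load("w1.npz")
P=wplane(w,[(302.5,202.5),(304,271),(283,181),(322,181)],.04);print(P)
d=P[1]-P[0];print(np.degrees(np.arctan2(d[1],d[0])),np.linalg.norm(d),(P[0]+P[1])/2)
delta([.4489,.2462,.13],197.6)
E
```

```text
[[0.45213316 0.24828835 0.04      ]
 [0.51316464 0.26783202 0.04      ]
 [0.43949855 0.22799661 0.04      ]
 [0.43013142 0.25805602 0.04      ]]
17.756252378363307 0.06408429229868783 [0.4826489  0.25806019 0.04      ]
t 1.35 dp [-0.0028 -0.0122  0.0106] twist [ 0.0001 -0.0002 -0.0035] F [ 1.34 -0.06  0.38] ee [0.4426 0.257  0.1406] [ 1.7999e+02 -1.0000e-02 -1.6260e+02]
```

Emit:
{"method": "apply_moves", "body": {
  "deltas": [
    {"dp":[-0.003,-0.0115,0.02]},
    {"dp":[-0.003,-0.0115,0.055]},
    {"dp":[-0.003,-0.0115,0.09]},
    {"dp":[-0.003,-0.0115,0.115]},
    {"dp":[-0.003,-0.0115,0.125]},
    {"dp":[-0.003,-0.0115,0.13]},
    {"dp":[-0.003,-0.0115,0.13]},
    {"dp":[-0.003,-0.0115,0.13]}
  ]
}}

```text
$.deltas[0]: bad value
```

```bash
python3 - <<'E'
from h import *
delta([.4492,.2469,.010],197.7)
E
```

```text
t 1.35 dp [-0.0033 -0.0116  0.1306] twist [ 0.0001 -0.0002 -0.0053] F [ 1.34 -0.06  0.38] ee [0.4426 0.257  0.1406] [ 1.7999e+02 -1.0000e-02 -1.6260e+02]
```

Emit:
{"method": "apply_moves", "body": {
  "deltas": [
    {"dp":[-0.003,-0.0115,0.02],"twist":[0,0,-0.005]},
    {"dp":[-0.003,-0.0115,0.055],"twist":[0,0,-0.005]},
    {"dp":[-0.003,-0.0115,0.09],"twist":[0,0,-0.005]},
    {"dp":[-0.003,-0.0115,0.115],"twist":[0,0,-0.005]},
    {"dp":[-0.003,-0.0115,0.125],"twist":[0,0,-0.005]},
    {"dp":[-0.003,-0.0115,0.13],"twist":[0,0,-0.005]},
    {"dp":[-0.003,-0.0115,0.13],"twist":[0,0,-0.005]},
    {"dp":[-0.003,-0.0115,0.13],"twist":[0,0,-0.005]}
  ]
}}

```text
time: 2.15
ee_pos: [0.4496, 0.2473, 0.0116]
tool_rot: [180.0, 0.1, -162.3]
ft_force: [-0.6, 0.1, -0.1]
grip_width: 0.0854
finger_force: 0.0
```

```bash
python3 - <<'E'
from h import *
delta([.4492,.2469,.010],197.7)
E
```

```text
t 2.15 dp [ 0.0005 -0.0002  0.0016] twist [0.0002 0.0017 0.0007] F [-0.63  0.05 -0.12] ee [0.4496 0.2473 0.0116] [ 1.7999e+02  1.0000e-01 -1.6226e+02]
```

Close.

Emit:
{"method": "apply_moves", "body": {
  "deltas": [
    {"dp":[0,0,0],"twist":[0,0,0]},
    {"dp":[0,0,0],"twist":[0,0,0]},
    {"dp":[0,0,0],"twist":[0,0,0]},
    {"dp":[0,0,0],"twist":[0,0,0]},
    {"dp":[0,0,0],"twist":[0,0,0]},
    {"dp":[0,0,0],"twist":[0,0,0]},
    {"dp":[0,0,0],"twist":[0,0,0]},
    {"dp":[0,0,0],"twist":[0,0,0]}
  ],
  "grip": -1,
  "squeeze": 80
}}

```text
time: 2.95
ee_pos: [0.4491, 0.2467, 0.0109]
tool_rot: [180.0, 0.0, -162.3]
ft_force: [-1.9, -1.4, 13.2]
grip_width: 0.0307
finger_force: 79.8
```

Emit:
{"method": "apply_moves", "body": {
  "deltas": [
    {"dp":[0,0,-0.02],"twist":[0,0,0]},
    {"dp":[0,0,-0.05],"twist":[0,0,0]},
    {"dp":[0,0,-0.085],"twist":[0,0,0]},
    {"dp":[0,0,-0.12],"twist":[0,0,0]},
    {"dp":[0,0,-0.13],"twist":[0,0,0]},
    {"dp":[0,0,-0.13],"twist":[0,0,0]}
  ]
}}

```text
time: 3.55
ee_pos: [0.4496, 0.2469, 0.1414]
tool_rot: [180.0, 0.1, -162.3]
ft_force: [0.1, -0.2, -4.6]
grip_width: 0.0311
finger_force: 80.7
```

```bash
python3 - <<'E'
from h import *
delta([.5096,-.1027,.14],160.4)
E
```

```text
t 3.55 dp [ 0.0492 -0.3513  0.0012] twist [0.0011 0.0022 0.6512] F [ 0.07 -0.18 -4.61] ee [0.4496 0.2469 0.1414] [ 1.7998e+02  1.4000e-01 -1.6229e+02]
```

Emit:
{"method": "apply_moves", "body": {
  "deltas": [
    {"dp":[0.004,-0.025,0],"twist":[0,0,0.05]},
    {"dp":[0.01,-0.07,0],"twist":[0,0,0.13]},
    {"dp":[0.016,-0.115,0],"twist":[0,0,0.22]},
    {"dp":[0.022,-0.16,0],"twist":[0,0,0.3]},
    {"dp":[0.029,-0.205,0],"twist":[0,0,0.38]},
    {"dp":[0.035,-0.25,0],"twist":[0,0,0.46]},
    {"dp":[0.041,-0.29,0],"twist":[0,0,0.54]},
    {"dp":[0.046,-0.325,0],"twist":[0,0,0.6]}
  ]
}}

```text
time: 4.35
ee_pos: [0.5029, -0.0789, 0.1384]
tool_rot: [-180.0, -0.2, 163.1]
ft_force: [0.2, -0.0, -3.5]
grip_width: 0.031
finger_force: 80.8
```

Emit:
{"method": "apply_moves", "body": {
  "deltas": [
    {"dp":[0,-0.02,0],"twist":[0,0,0.05]},
    {"dp":[0,-0.025,0],"twist":[0,0,0.05]},
    {"dp":[0,-0.025,0],"twist":[0,0,0.05]},
    {"dp":[0,-0.025,0],"twist":[0,0,0.05]}
  ]
}}

```text
time: 4.75
ee_pos: [0.4964, -0.1001, 0.1395]
tool_rot: [180.0, -0.1, 160.5]
ft_force: [-0.2, 0.4, -4.4]
grip_width: 0.0308
finger_force: 80.8
```

```bash
python3 - <<'E'
from h import *
from workcell import get_state, imaging
delta([.5096,-.1027,.14],160.4)
s=get_state();c=imaging.camera("wrist");cv2.imwrite("pics/w2.png",c["frame"][:,:,::-1])
np.savez("w2.npz",**{k:np.array(v) for k,v in c.items()},p=s["ee_pos"],r=s["tool_rot"])
E
```

```text
t 4.75 dp [-0.0134  0.002  -0.0005] twist [ 0.     -0.0015  0.0024] F [-0.2   0.41 -4.42] ee [ 0.4964 -0.1001  0.1395] [ 1.8000e+02 -9.0000e-02  1.6054e+02]
```

View pics/w2.png

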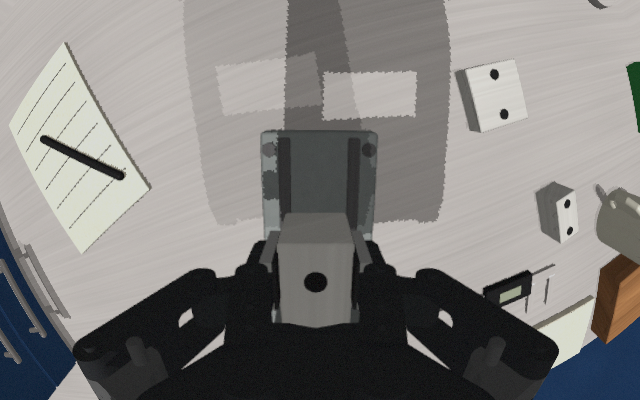

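The wrist view shows the bed's front end at row 131 (columns 261–377), with dark rails at columns about 278–290 and 347–359. The held block's tail edge spans (285–352, 213).

```bash
python3 - <<'E'
from h import *
w=np.load("w2.npz");g=w["frame"].mean(2)
M=[]
for v in range(145,206,10):
    r=cv2.GaussianBlur(g[v-1:v+2].mean(0)[None],(5,1),0)[0]
    d=r<45 if v==0 else r
    l=np.gradient(r)
    a=[270+np.argmin(l[270:286]),282+np.argmax(l[282:298]),340+np.argmin(l[340:354]),352+np.argmax(l[352:368])]
    P=wplane(w,[(x,v) for x in a],.030);M.append(P[:,:2].mean(0));print(v,a,np.linalg.norm(P[1]-P[2]).round(4),M[-1].round(4))
M=np.array(M);x,y=cv2.fitLine(M.astype(np.float32),2,0,.01,.01)[:2].ravel();print(np.degrees(np.arctan2(y,x)))
B=wplane(w,[(261,131),(377,131)],.024);print(B,B.mean(0),np.linalg.norm(B[0]-B[1]),np.degrees(np.arctan2(*(B[0]-B[1])[1::-1]))-90)
# tail top edge of the held block (top = TCP + 30 mm)
z=w["p"][2]-.0109+.04;T=wplane(w,[(285,213),(352,213)],z);print(T,T.mean(0),np.linalg.norm(T[0]-T[1]),np.degrees(np.arctan2(*(T[1]-T[0])[1::-1])))
E
```

```text
145 [np.int64(277), np.int64(290), np.int64(347), np.int64(360)] 0.0467 [ 0.4602 -0.0844]
155 [np.int64(276), np.int64(290), np.int64(347), np.int64(360)] 0.047 [ 0.468  -0.0873]
165 [np.int64(277), np.int64(290), np.int64(347), np.int64(359)] 0.0473 [ 0.4759 -0.0901]
175 [np.int64(278), np.int64(291), np.int64(347), np.int64(359)] 0.0468 [ 0.4841 -0.0925]
185 [np.int64(278), np.int64(291), np.int64(346), np.int64(358)] 0.0463 [ 0.4921 -0.0958]
195 [np.int64(278), np.int64(291), np.int64(346), np.int64(358)] 0.0467 [ 0.5003 -0.0986]
205 [np.int64(279), np.int64(291), np.int64(346), np.int64(358)] 0.0471 [ 0.5088 -0.1014]
-19.284271
[[ 0.43334601 -0.12605131  0.024     ]
 [ 0.46562292 -0.03399414  0.024     ]] [ 0.44948446 -0.08002273  0.024     ] 0.09755163660796407 -199.32159150027707
[[ 0.46621011 -0.10194823  0.1686379 ]
 [ 0.47492251 -0.07727971  0.1686379 ]] [ 0.47056631 -0.08961397  0.1686379 ] 0.026161842073779303 70.54784895329985
```

Emit:
{"method": "apply_moves", "body": {
  "deltas": [
    {"dp":[-0.013,0.0025,0.01],"twist":[0,0,0.001]},
    {"dp":[-0.013,0.0025,0.04],"twist":[0,0,0.001]},
    {"dp":[-0.013,0.0025,0.07],"twist":[0,0,0.001]},
    {"dp":[-0.013,0.0025,0.088],"twist":[0,0,0.001]},
    {"dp":[-0.013,0.0025,0.096],"twist":[0,0,0.001]},
    {"dp":[-0.013,0.0025,0.1],"twist":[0,0,0.001]},
    {"dp":[-0.013,0.0025,0.101],"twist":[0,0,0.001]},
    {"dp":[-0.013,0.0025,0.101],"twist":[0,0,0.001]}
  ]
}}

```text
time: 5.6
ee_pos: [0.5105, -0.1028, 0.0401]
tool_rot: [180.0, 0.1, 160.4]
ft_force: [0.4, 0.3, -3.9]
grip_width: 0.0307
finger_force: 80.8
```

```bash
python3 - <<'E'
from h import *
delta([.5096,-.102,.035],160.5)
E
```

```text
t 5.6 dp [0.0011 0.0005 0.0051] twist [ 0.0001  0.0011 -0.0011] F [ 0.44  0.35 -3.92] ee [ 0.5105 -0.1028  0.0401] [1.7999e+02 6.0000e-02 1.6043e+02]
```

Emit:
{"method": "apply_moves", "body": {
  "deltas": [
    {"dp":[0,0.0005,0.001],"twist":[0,0,0]},
    {"dp":[0,0.0005,0.002],"twist":[0,0,0]},
    {"dp":[0,0.0005,0.003],"twist":[0,0,0]},
    {"dp":[0,0.0005,0.003],"twist":[0,0,0]}
  ]
}}

```text
time: 6.0
ee_pos: [0.5101, -0.1024, 0.0364]
tool_rot: [-180.0, 0.0, 160.4]
ft_force: [-0.4, 0.4, -4.0]
grip_width: 0.0305
finger_force: 80.8
```

Emit:
{"method": "apply_moves", "body": {
  "deltas": [
    {"dp":[0,0,0.0005],"twist":[0,0,0]},
    {"dp":[0,0,0.001],"twist":[0,0,0]},
    {"dp":[0,0,0.001],"twist":[0,0,0]}
  ]
}}

```text
time: 6.3
ee_pos: [0.5101, -0.1024, 0.0353]
tool_rot: [-180.0, -0.0, 160.4]
ft_force: [-0.3, 0.5, -3.3]
grip_width: 0.0305
finger_force: 80.8
```

Emit:
{"method": "apply_moves", "body": {
  "deltas": [
    {"dp":[0,0,0.0005],"twist":[0,0,0]},
    {"dp":[0,0,0.001],"twist":[0,0,0]},
    {"dp":[0,0,0.001],"twist":[0,0,0]}
  ]
}}

```text
time: 6.6
ee_pos: [0.5101, -0.1024, 0.035]
tool_rot: [-180.0, 0.0, 160.4]
ft_force: [-4.5, 0.3, 11.6]
grip_width: 0.0306
finger_force: 83.0
```

Emit:
{"method": "apply_moves", "body": {
  "deltas": [
    {"dp":[0,0,0],"twist":[0,0,0]},
    {"dp":[0,0,0],"twist":[0,0,0]},
    {"dp":[0,0,0],"twist":[0,0,0]},
    {"dp":[0,0,0],"twist":[0,0,0]}
  ],
  "grip": 0.05
}}

```text
time: 7.0
ee_pos: [0.5102, -0.1024, 0.0344]
tool_rot: [180.0, 0.0, 160.4]
ft_force: [-0.0, -0.2, -0.9]
grip_width: 0.0449
finger_force: 0.0
```

```bash
python3 - <<'E'
from h import *
from workcell import get_state, imaging
delta([.5096,-.102,.035],160.5)
o=np.zeros((560,780,3),np.uint8)
for n in ["top","scene"]:
    c=imaging.camera(n);np.savez(n+"1.npz",**{k:np.array(v) for k,v in c.items()})
    f=c["frame"][:,:,::-1]
    if n=="top":o[:560,:380]=cv2.resize(f[150:290,375:470],(380,560),interpolation=2)
    else: o[:560,385:780]=cv2.resize(f[150:290,180:279],(395,560),interpolation=2)
cv2.imwrite("pics/c3.png",np.clip(o*1.4,0,255))
E
```

```text
t 7.0 dp [ 0.0007  0.0002 -0.0006] twist [ 0.      0.0001 -0.0015] F [-0.02 -0.17 -0.94] ee [ 0.5102 -0.1024  0.0344] [180.     0.   160.42][ WARN:0@0.846] global loadsave.cpp:1063 imwrite_ Unsupported depth image for selected encoder is fallbacked to CV_8U.
```

View pics/c3.png

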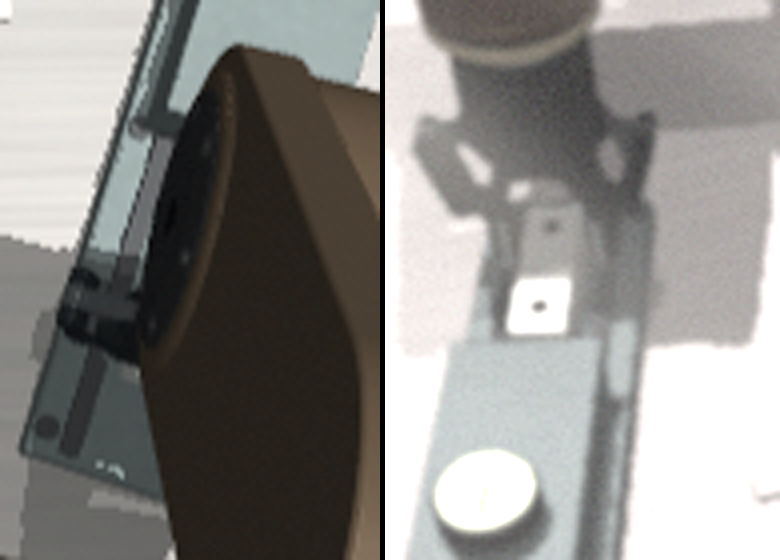

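The block lies on the bed between the rails, with the front half just short of the hood at (540,335 in the crop). I'll regrip lightly and slide it in.

Emit:
{"method": "apply_moves", "body": {
  "deltas": [
    {"dp":[0,0,-0.0005],"twist":[0,0,0]},
    {"dp":[0,0,-0.0005],"twist":[0,0,0]},
    {"dp":[0,0,-0.0005],"twist":[0,0,0]},
    {"dp":[0,0,-0.0005],"twist":[0,0,0]},
    {"dp":[0,0,-0.0005],"twist":[0,0,0]}
  ],
  "grip": -1,
  "squeeze": 40
}}

```text
time: 7.6
ee_pos: [0.5101, -0.1024, 0.035]
tool_rot: [-180.0, 0.0, 160.4]
ft_force: [-0.4, -0.3, 3.9]
grip_width: 0.0314
finger_force: 40.4
```

Emit:
{"method": "apply_moves", "body": {
  "deltas": [
    {"dp":[-0.004,0,0],"twist":[0,0,0]},
    {"dp":[-0.008,0,0],"twist":[0,0,0]},
    {"dp":[-0.012,0,0],"twist":[0,0,0]},
    {"dp":[-0.016,0,0],"twist":[0,0,0]},
    {"dp":[-0.02,0,0],"twist":[0,0,0]},
    {"dp":[-0.023,0,0],"twist":[0,0,0]},
    {"dp":[-0.025,0,0],"twist":[0,0,0]}
  ]
}}

```text
time: 8.3
ee_pos: [0.5327, -0.1105, 0.035]
tool_rot: [-180.0, -0.1, 160.4]
ft_force: [-8.7, 3.3, 13.0]
grip_width: 0.0317
finger_force: 41.6
```

Emit:
{"method": "apply_moves", "body": {
  "deltas": [
    {"dp":[0,0,-0.0007],"twist":[0,0,0]},
    {"dp":[0,0,-0.0007],"twist":[0,0,0]}
  ]
}}

```text
time: 8.5
ee_pos: [0.5335, -0.1108, 0.0354]
tool_rot: [-180.0, -0.0, 160.4]
ft_force: [0.5, -0.6, -4.2]
grip_width: 0.0313
finger_force: 39.9
```

Emit:
{"method": "apply_moves", "body": {
  "deltas": [
    {"dp":[-0.002,0,0],"twist":[0,0,0]},
    {"dp":[-0.004,0,0],"twist":[0,0,0]},
    {"dp":[-0.006,0,0],"twist":[0,0,0]}
  ]
}}

```text
time: 8.8
ee_pos: [0.5396, -0.1129, 0.0355]
tool_rot: [180.0, 0.0, 160.4]
ft_force: [0.1, 0.1, -3.3]
grip_width: 0.0313
finger_force: 39.9
```

Emit:
{"method": "apply_moves", "body": {
  "deltas": [
    {"dp":[-0.002,0,0],"twist":[0,0,0]},
    {"dp":[-0.004,0,0],"twist":[0,0,0]},
    {"dp":[-0.006,0,0],"twist":[0,0,0]},
    {"dp":[-0.007,0,0],"twist":[0,0,0]},
    {"dp":[-0.008,0,0],"twist":[0,0,0]}
  ]
}}

```text
time: 9.3
ee_pos: [0.5469, -0.1155, 0.0356]
tool_rot: [180.0, -0.0, 160.4]
ft_force: [-0.3, 0.1, -3.6]
grip_width: 0.0317
finger_force: 39.9
```

Emit:
{"method": "apply_moves", "body": {
  "deltas": [
    {"dp":[-0.001,0,0],"twist":[0,0,0]},
    {"dp":[-0.002,0,0],"twist":[0,0,0]},
    {"dp":[-0.003,0,0],"twist":[0,0,0]},
    {"dp":[-0.004,0,0],"twist":[0,0,0]}
  ]
}}

```text
time: 9.7
ee_pos: [0.5507, -0.1169, 0.0356]
tool_rot: [-180.0, 0.0, 160.4]
ft_force: [0.6, -0.1, -4.4]
grip_width: 0.0315
finger_force: 39.9
```

Emit:
{"method": "apply_moves", "body": {
  "deltas": [
    {"dp":[-0.001,0,0],"twist":[0,0,0]},
    {"dp":[-0.002,0,0],"twist":[0,0,0]},
    {"dp":[-0.003,0,0],"twist":[0,0,0]},
    {"dp":[-0.004,0,0],"twist":[0,0,0]}
  ]
}}

```text
time: 10.1
ee_pos: [0.5545, -0.1182, 0.0356]
tool_rot: [-180.0, 0.0, 160.4]
ft_force: [-0.1, -0.7, -3.6]
grip_width: 0.0313
finger_force: 39.9
```

Emit:
{"method": "apply_moves", "body": {
  "deltas": [
    {"dp":[-0.001,0,0],"twist":[0,0,0]},
    {"dp":[-0.002,0,0],"twist":[0,0,0]},
    {"dp":[-0.003,0,0],"twist":[0,0,0]}
  ]
}}

```text
time: 10.4
ee_pos: [0.5568, -0.1191, 0.0355]
tool_rot: [-180.0, -0.0, 160.4]
ft_force: [-4.0, 0.6, -2.1]
grip_width: 0.0315
finger_force: 39.9
```

Emit:
{"method": "apply_moves", "body": {
  "deltas": [
    {"dp":[-0.001,0,0],"twist":[0,0,0]},
    {"dp":[-0.002,0,0],"twist":[0,0,0]},
    {"dp":[-0.003,0,0],"twist":[0,0,0]}
  ]
}}

```text
time: 10.7
ee_pos: [0.5598, -0.1201, 0.0355]
tool_rot: [-180.0, -0.0, 160.4]
ft_force: [-3.1, 1.5, -2.3]
grip_width: 0.0313
finger_force: 39.9
```

Force appears between x = 0.5545 and 0.5568, so that is the stop. It is in about 4 mm now, and I'll press about 6 mm more.

Emit:
{"method": "apply_moves", "body": {
  "deltas": [
    {"dp":[-0.001,0,0],"twist":[0,0,0]},
    {"dp":[-0.002,0,0],"twist":[0,0,0]},
    {"dp":[-0.003,0,0],"twist":[0,0,0]}
  ]
}}

```text
time: 11.0
ee_pos: [0.5627, -0.1211, 0.0356]
tool_rot: [-180.0, -0.0, 160.4]
ft_force: [-4.6, 1.9, -2.6]
grip_width: 0.0314
finger_force: 39.9
```

Emit:
{"method": "apply_moves", "body": {
  "deltas": [
    {"dp":[-0.001,0,0],"twist":[0,0,0]},
    {"dp":[-0.002,0,0],"twist":[0,0,0]},
    {"dp":[-0.003,0,0],"twist":[0,0,0]},
    {"dp":[-0.003,0,0],"twist":[0,0,0]},
    {"dp":[-0.003,0,0],"twist":[0,0,0]}
  ]
}}

```text
time: 11.5
ee_pos: [0.5656, -0.1222, 0.0356]
tool_rot: [-180.0, -0.0, 160.4]
ft_force: [-3.9, 1.6, -3.8]
grip_width: 0.0313
finger_force: 39.9
```

```bash
python3 - <<'E'
from h import *
from workcell import get_state,imaging
for i in range(6):
    s=get_state();print(s["time"],(s["ft_force"]@[-.9426,.3338,0]).round(2),s["ft_force"][2].round(2),s["ee_pos"].round(4));imaging.camera("wrist")
E
```

```text
11.5 4.22 -3.78 [ 0.5656 -0.1222  0.0356]
11.55 5.35 -3.16 [ 0.5656 -0.1222  0.0355]
11.6 4.36 -2.68 [ 0.5656 -0.1222  0.0355]
11.65 5.07 -3.35 [ 0.5656 -0.1222  0.0356]
11.7 4.62 -3.8 [ 0.5656 -0.1222  0.0356]
11.75 4.15 -2.74 [ 0.5656 -0.1222  0.0356]
```

Emit:
{"method": "apply_moves", "body": {
  "deltas": [
    {"dp":[0,0,0.0005],"twist":[0,0,0]},
    {"dp":[0,0,0.0005],"twist":[0,0,0]}
  ]
}}

```text
time: 12.0
ee_pos: [0.5656, -0.1222, 0.0351]
tool_rot: [-180.0, -0.0, 160.4]
ft_force: [-4.6, 2.2, -2.4]
grip_width: 0.0313
finger_force: 40.0
```

Emit:
{"method": "apply_moves", "body": {
  "deltas": [
    {"dp":[0,0,0],"twist":[0,0,0]},
    {"dp":[0,0,0],"twist":[0,0,0]},
    {"dp":[0,0,0],"twist":[0,0,0]},
    {"dp":[0,0,0],"twist":[0,0,0]},
    {"dp":[0,0,0],"twist":[0,0,0]}
  ],
  "grip": 0.2
}}

```text
time: 12.5
ee_pos: [0.566, -0.1223, 0.0353]
tool_rot: [180.0, 0.0, 160.4]
ft_force: [0.0, -0.3, -0.3]
grip_width: 0.0513
finger_force: 0.0
```

Emit:
{"method": "apply_moves", "body": {
  "deltas": [
    {"dp":[0,0,-0.01],"twist":[0,0,0]},
    {"dp":[0,0,-0.03],"twist":[0,0,0]},
    {"dp":[0,0,-0.06],"twist":[0,0,0]},
    {"dp":[0,0,-0.1],"twist":[0,0,0]},
    {"dp":[0.03,0,-0.13],"twist":[0,0,0]},
    {"dp":[0.06,0,-0.14],"twist":[0,0,0]},
    {"dp":[0.08,0,-0.15],"twist":[0,0,0]}
  ]
}}

```text
time: 13.2
ee_pos: [0.4888, -0.0949, 0.1867]
tool_rot: [180.0, 0.1, 160.4]
ft_force: [0.3, -0.3, 0.1]
grip_width: 0.0511
finger_force: 0.0
```

Emit:
{"method": "apply_moves", "body": {
  "deltas": [
    {"dp":[0,0.04,0],"twist":[0,0,0]},
    {"dp":[0,0.085,0],"twist":[0,0,0]},
    {"dp":[0,0.13,0],"twist":[0,0,0]},
    {"dp":[0,0.17,0],"twist":[0,0,0]},
    {"dp":[0,0.2,0],"twist":[0,0,0]},
    {"dp":[0,0.22,0],"twist":[0,0,0]},
    {"dp":[0,0.22,0],"twist":[0,0,0]}
  ]
}}

```text
time: 13.9
ee_pos: [0.5648, 0.1142, 0.1858]
tool_rot: [180.0, 0.1, 160.5]
ft_force: [0.2, 0.3, -0.0]
grip_width: 0.0515
finger_force: 0.0
```

```bash
python3 - <<'E'
from h import *
from workcell import get_state, imaging
c=imaging.camera("top");np.savez("top2.npz",**{k:np.array(v) for k,v in c.items()})
f=c["frame"][:,:,::-1];cv2.imwrite("pics/c4.png",np.clip(cv2.resize(f[150:290,375:485],None,fx=4,fy=4,interpolation=2)*1.2,0,255).astype(np.uint8))
E
```

```text
(no output)
```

View pics/c4.png

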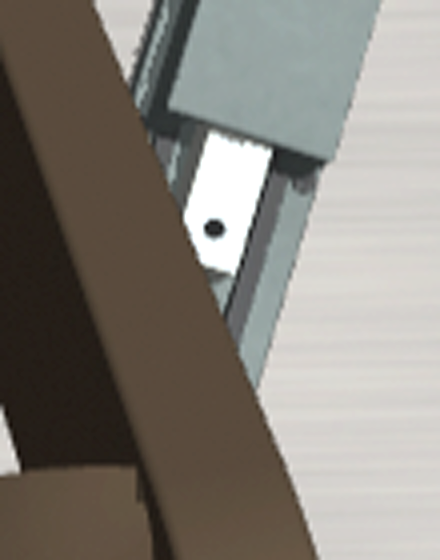

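The block lies straight between the rails, its nose under the hood and its tail hole at crop (214,228). I'll check whether it stayed put on release.

```bash
python3 - <<'E'
from h import *
c=np.load("top2.npz");f=c["frame"]
r=f[200:213,422:436].min(2).astype(float);wt=np.clip(90-r,0,None);v,u=np.mgrid[200:213,422:436]
p=[(wt*u).sum()/wt.sum(),(wt*v).sum()/wt.sum()];P=plane(c,p,.064)[0];x=np.array([.9426,-.3338])
print(p,P,"hole ahead of release TCP (mm):",1e3*(P[:2]-[.5656,-.1222])@x)
t=np.load("top0.npz");a=plane(t,[[222,241],[234,274]],.04)
E
```

```text
[np.float64(427.01472253680635), np.float64(207.41449603624008)] [ 0.56742956 -0.12161182  0.064     ] hole ahead of release TCP (mm): 1.5282082533032773
```

```bash
python3 -c "
from workcell import job
print(job.close_job())"
```

```text
the job is handed in; nothing more can be done
None
```

The long block lies flat between the rails, pressed against the spring stop by about 10 mm (estimated from where contact was felt, not measured directly); the gripper is clear and the job was handed in at about 14 s, with no verdict returned.

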